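# Offer up the antenna spreader over the dipole block's studs

### The arm

A 6-joint arm with a two-finger parallel gripper is mounted at the origin on the work surface. World frame = base frame: x ahead of the robot, y to its left, z up, the work surface at z = 0. Lengths are in m, angles in rad, forces in N, time in s.
With the tool pointing down it reaches from about 0.3 to 0.775 m from the base axis. Payload 14.6 kg.
Tool frame: the origin (TCP) lies at the very end of the fingers, on their centre line; the grasp point (between the pads) lies 19 mm behind it; z points along the fingers, y is the direction in which the jaws open and shut (so a half turn about z gives the same grasp; the last joint's range is limited). The gripper opens to 94 mm and grips with 3 to 60 N. Pads are 16 mm wide; open, the fingers measure 119 mm over their backs; the gripper's body (75 mm by 177 mm) begins 78 mm behind the grasp point.
Start: joints at [-1.294, 0.3, 1.521, -0, 1.321, -0.067], TCP at [0.185, -0.518, 0.205] pointing down, gripper open.
Joint ranges: [-3.03, 3.03], [-0.79, 2.21], [0.23, 2.52], [-1.04, 4.18], [0, 3.07], [-2.55, 2.55]. Speed limits (rad/s): [2.22, 2.22, 2.57, 3.14, 3.14, 3.14].

### API

Orientations are given as [roll, pitch, yaw] about the fixed x, y, z axes, in that order (R = Rz(yaw) Ry(pitch) Rx(roll)).
In Python, from station import ctrl, vision, ticket gives the robot as it stands.
- The arm moves only by the tool step_arm, never from a script. Its argument "steps" is a list of rows, each an object of numbers: "x", "y", "z": the shift along the tool's x, y, z in m; "ax", "ay", "az": the turn, a rotation vector about the tool's x, y, z in degrees; "claw": the finger opening in m, from 0 to 0.094. A call has 1 to 5 rows; each row shifts and turns the pose as measured when the row begins, along the tool's axes as they then stand; what a row does not reach is not made up. A row lasts 1/12 s, in which the tool goes at most 41.7 mm and 7.16 degrees, less where a joint would pass 70% of its speed; a pose out of reach is approached as far as the arm can. A call with a gripper value outside its range is refused whole. The fingers move at their own pace and stop on an object; "grip_force" is the grip in N (left out, the last holds). Time passes only in rows, so rows that do not move let the fingers close. It gives the time, the measured TCP pose, the force and the opening at its end, in the units of the state.
- ctrl.get_obs(): the state, without advancing time (a new reading comes with each control period).
- vision.camera(name): name is "side" or "top" or "wrist"; returns (picture, depth): 400x640x3 uint8, red, green, blue; 400x640 float32, m along the optical axis (not along the pixel's ray), 0 where there is no reading.
- vision.camera_params(name): a dict with "fov_y" (degrees; the focal length in pixels is half the picture's height over the tangent of half this angle, whatever the lens; pixels are square), "cx", "cy" (the principal point, pixels), "origin" and "attitude" of the camera in the world; the wrist camera has in their place "mount" (4x4, takes a point from camera to tool coordinates, whose origin is the TCP and whose axes are the flange's). Camera axes: x right, y up, looking along -z (the intrinsics and any distortion apply to the point x, -y, -z); pixel columns grow to the right and rows downward; lengths in m; the calibration is good to about 2 mm. A picture is of the moment at which its call begins: read the wrist's pose just before it. camera_params takes no time and is no camera call.
- ticket.hand_in(): hands the job in, once; it reports no verdict.
The state is a dict: "time_s": time; "qpos": joint angles; "joint_vel": joint speeds; "tau": joint torques, N m; "ee_pos": TCP position; "eef_rot": TCP orientation; "force": force on the tool from outside, world axes, zero at the start; "moment": the same for the moment, N m; "grip_width": finger opening in m.
Only numpy, scipy, OpenCV 4.12 (cv2) and the standard library are available. Lean on these libraries where they do the work, as an engineer would, in place of code of your own. Each camera call takes 0.05 s, during which the arm holds its last target.

### The job

Pick the white nylon spreader up off its wooden bearers, carry it over the tools in the middle of the board, and finish still holding it level about a centimetre above the tips of the two studs on the brass block in the vise, its middle pair of holes straight over the studs, so that I can slip washers on. Do not let it or the gripper touch the vise, the block or the studs, and do not shift the iron stand, heat sink, solder reel, crimper or multimeter. Do not seat it or let go: the program finishes with the spreader held there, still.

Things in the scene. Friction and masses are not known exactly. Their poses are not given: they have to be found in the camera images.
- spreader_mid (a point): White nylon spreader bar: 24 mm (its x) by 170 mm (its y, long axis) by 16 mm high, about 75 g. Upright holes on its centre line: middle pair, 8 mm wide, at y = -22 and +22 mm; 6 mm pair at -76 and +76 mm. The point is the bar's centre, 8 mm above its underside. Starts flat across two wooden bearers (y = -60, +60 mm), underside 36 mm above z = 0. Both ways round fit. Grasp across the 24 mm width.
- studs (a point): Half-way between the tips of the two upright steel studs (6 mm thick, 12 mm tall) on the brass block in the vise, at tip height, 102 mm above z = 0. z is up; y is the line of the studs, which stand at y = -22 and +22 mm. The block (22 mm in x by 84 mm in y) tops out 12 mm below the tips; the jaws, 22 mm below, reach 38 mm either way in x; the screw handle 79 mm towards -x, 36 mm below.
- vise: Grey swivel vise, bolted down left or right of the tools in the middle, the brass block clamped in it; origin at the centre of its round 96 mm base on the maple board (board top 18 mm above z = 0); same axes as the studs point.
- iron_stand: Cool soldering iron with a blue handle resting in a coiled steel stand on a dark 78 mm square base, one piece; origin at the centre of the underside. The iron leans towards its x, the handle's end 68 mm out in x and 155 mm above the underside: the tallest thing on the maple board (top 175 mm above z = 0). Leave alone.
- heat_sink: Green finned heat sink, 90 by 70 by 42 mm high; origin at the centre of the underside. Leave alone.
- solder_reel: Full metal solder reel standing on end, 54 mm across, 50 mm high; origin at the centre of the underside. Leave alone.
- crimper: Chrome crimping tool lying flat, about 220 mm long along its y, 70 mm wide, 18 mm high; origin under its middle. Leave alone.
- multimeter: Grey multimeter lying on its back, 75 by 140 (y) by 40 mm high; origin at the centre of the underside. Leave alone.
- spreader: The same spreader bar; this origin is the centre of its underside.
Mind the look-alikes: they are no part of the job. What is meant by the spreader is not black, and is the smaller of those in its own colour.

How it is judged:
On the way:
1. the spreader is lifted well clear of its bearers in the gripper (height (world z) of spreader_mid above 0.08 m and contact force between spreader and the fingers above 0.5 N), for 0.2 s.
At the end, for the whole second after the job is handed in: The spreader is held still in the fingers, its underside 3 to 20 mm above the stud tips, its centre within 7 mm (seen from above) of the mid-point between the studs, its long axis within 0.12 rad (7 degrees) of the line of the studs, level within 0.12 rad, touching nothing but the fingers (horizontal distance between spreader_mid and studs below 0.007 m and angle between the y axis of spreader_mid and the y axis of studs, either way round below 0.12 rad and angle between spreader_mid's own z axis and vertical below 0.12 rad and z of spreader_mid in the frame of studs between 0.011 and 0.028 m and linear speed of spreader below 0.02 m/s and contact force between spreader and the fingers above 0.5 N and contact force between spreader and vise below 0.1 N); the arm keeps its last pose, push and grip.
It fails at once if the spreader, the fingers or the arm touch the vise, the brass block or the studs (contact force between spreader and vise above 0.3 N or contact force between any of the fingers, the arm and vise above 0.5 N).
It fails at once if the iron stand, heat sink, solder reel, crimper or multimeter is shifted by more than 10 mm (distance of any of iron_stand, heat_sink, solder_reel, crimper, multimeter from where it was at the start of the episode above 0.01 m).
It also fails if it takes over 43 s, if anything falls off the work surface, if the arm or the gripper's body presses on something with over 40 N, if the wrist force passes 120 N, or if a joint passes its speed limit or range.

## Working session

There is one attempt and no reset: what is moved stays moved. The work goes in short steps, Python scripts to look and compute and a tool call to move; the robot and the scene stay as the last step left them, time stands still between calls to the robot, and variables do not carry over. Pictures are saved under pics/ and viewed, and the job is handed in when it is done.

Besides the shell and the picture viewer there is one more tool, called in YAML: its name, and indented under it one key for each argument. step_arm: Moves the arm, as the interface text tells. Its arguments: {"type":"object","properties":{"steps":{"type":"array"},"grip_force":{"type":"number"}},"required":["steps"]}

```bash
mkdir -p pics; ls; python3 - <<'E'
from station import ctrl, vision
import cv2,numpy as np
o=ctrl.get_obs();print(o)
for n in ["top","side"]:
    p,d=vision.camera(n);cv2.imwrite(f"pics/{n}0.png",p[:,:,::-1]);np.save(f"{n}0.npy",d)
    print(n,vision.camera_params(n))
print(vision.camera_params("wrist"))
E
```

```text
pics
{'time_s': 0.0, 'qpos': array([-1.29360608e+00,  3.00404920e-01,  1.52157902e+00, -1.40766009e-05,
        1.32073618e+00, -6.65847557e-02]), 'joint_vel': array([ 0.00023108, -0.00095328, -0.00081125,  0.00020724, -0.000277  ,
       -0.00104938]), 'tau': array([-8.24184899e-04, -5.31809700e+01, -3.52742529e+01,  7.08520389e-02,
        2.44246615e-02, -1.02169881e-04]), 'ee_pos': array([ 0.18530124, -0.51755691,  0.20492352]), 'eef_rot': array([-3.14046678e+00, -6.14117799e-05,  3.43778461e-01]), 'force': array([-0.10154037,  0.50899389, -0.20366323]), 'moment': array([-0.02474459, -0.03598129,  0.02147863]), 'grip_width': 0.09381497983804354}
top {'fov_y': 45.459339177523596, 'cx': 316.63928205605004, 'cy': 202.79691781026597, 'origin': array([0.25925378, 0.14519326, 1.68906583]), 'attitude': array([ 0.11499334,  0.00850827, -1.57583702])}
side {'fov_y': 46.466913335881976, 'cx': 319.9288204822308, 'cy': 200.22754147276254, 'origin': array([0.10734007, 1.05252236, 1.29388096]), 'attitude': array([ 0.69226538,  0.00693656, -2.76245058])}
{'fov_y': 63.26075741059789, 'cx': 313.9730615358033, 'cy': 197.57351548750788, 'mount': array([[-7.16198789e-04,  9.57492923e-01,  2.88455870e-01,
         8.35469220e-02],
       [ 9.99999743e-01,  6.75318891e-04,  2.41234631e-04,
         6.62767370e-04],
       [ 3.61807537e-05,  2.88455968e-01, -9.57493161e-01,
        -1.78683434e-01],
       [ 0.00000000e+00,  0.00000000e+00,  0.00000000e+00,
         1.00000000e+00]])}
```

View pics/top0.png

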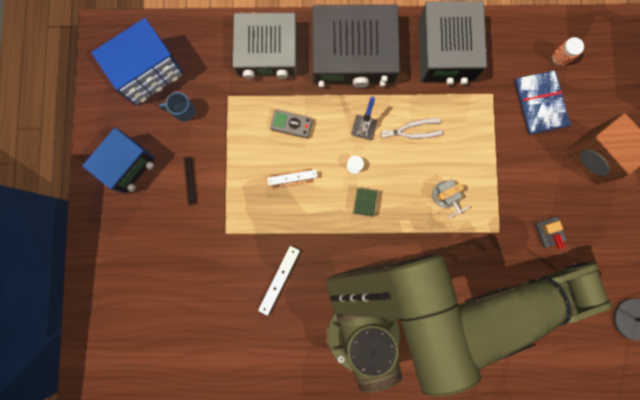

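View pics/side0.png

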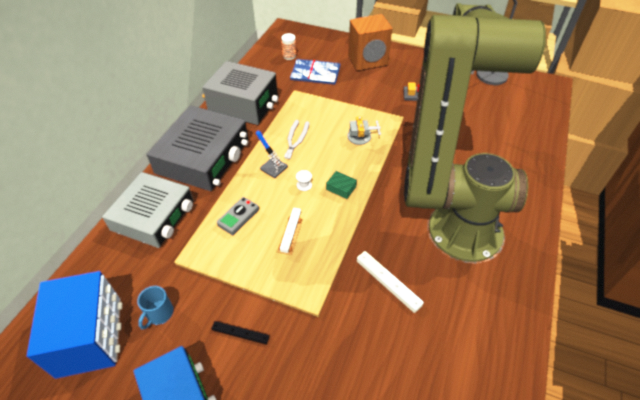

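The top view shows the spreader on its bearers near pixel (292,178) and the vise near (450,195). The larger white bar at (280,280) and the black bar at (190,180) are decoys. I'll enlarge and measure.

```bash
cat > h.py <<'E'
import numpy as np,cv2
from scipy.spatial.transform import Rotation as R
from station import ctrl, vision
def cam(n,obs=None):
    c=vision.camera_params(n);f=200/np.tan(np.radians(c['fov_y']/2))
    if n=='wrist':
        T=np.eye(4);T[:3,:3]=R.from_euler('xyz',obs['eef_rot']).as_matrix();T[:3,3]=obs['ee_pos'];M=T@c['mount']
        return f,c['cx'],c['cy'],M[:3,:3],M[:3,3]
    return f,c['cx'],c['cy'],R.from_euler('xyz',c['attitude']).as_matrix(),np.array(c['origin'])
def ray(k,u,v):
    f,cx,cy,A,o=k
    return A@np.array([(u-cx)/f,-(v-cy)/f,-1.]),o
def atz(k,u,v,z):
    d,o=ray(k,u,v);return o+d*(z-o[2])/d[2]
def proj(k,p):
    f,cx,cy,A,o=k;q=A.T@(np.asarray(p)-o);return cx+f*q[0]/-q[2],cy-f*q[1]/-q[2]
def cloud(k,d):
    f,cx,cy,A,o=k
    v,u=np.mgrid[:400,:640];q=np.stack([(u-cx)/f*d,-(v-cy)/f*d,-d],-1)
    return q@A.T+o
E
python3 - <<'E'
from h import *
p=cv2.imread('pics/top0.png')
a=cv2.resize(p[155:215,250:335],None,fx=9,fy=9,interpolation=cv2.INTER_CUBIC)
b=cv2.resize(p[165:230,420:490],None,fx=9,fy=9,interpolation=cv2.INTER_CUBIC)
cv2.imwrite('pics/a.png',a);cv2.imwrite('pics/b.png',b)
k=cam('top')
X=cloud(k,np.load('top0.npy'))
for u,v in [(268,180),(292,178),(316,174),(450,195),(459,205),(355,164),(365,202),(364,127),(371,100),(412,130),(291,124),(230,150)]:print(u,v,X[v,u].round(3))
E
```

```text
268 180 [0.528 0.326 0.06 ]
292 178 [0.536 0.243 0.053]
316 174 [0.549 0.16  0.053]
450 195 [ 0.473 -0.302  0.051]
459 205 [ 0.442 -0.343  0.013]
355 164 [0.579 0.025 0.073]
365 202 [ 0.453 -0.011  0.026]
364 127 [ 0.704 -0.006  0.092]
371 100 [ 0.776 -0.024  0.163]
412 130 [ 0.713 -0.185  0.017]
291 124 [0.728 0.247 0.053]
230 150 [0.644 0.467 0.017]
```

View pics/a.png

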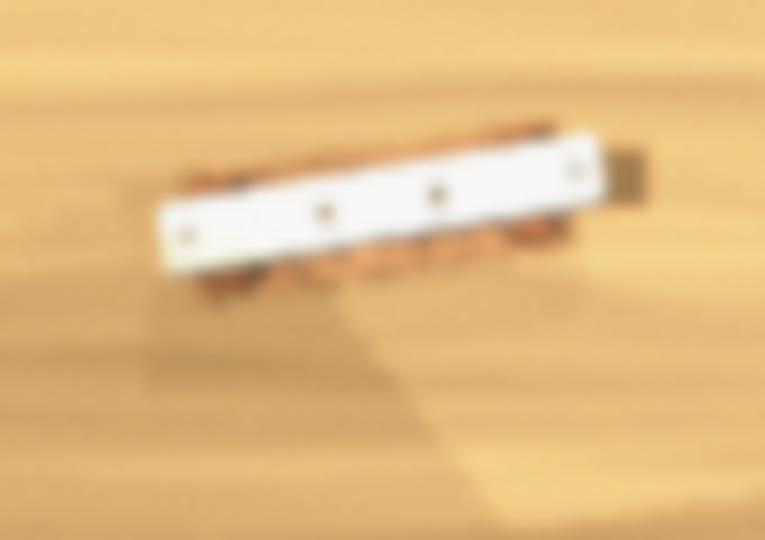

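View pics/b.png

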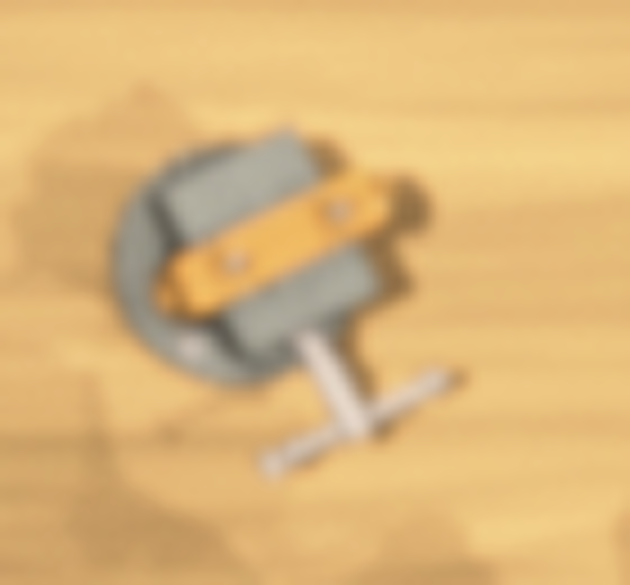

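Crop a (×9, offset 250,155) shows the spreader holes at (188,236), (325,213), (438,195) and (575,170). Crop b (offset 420,165) shows the studs at (237,260) and (342,210), with the screw handle pointing towards −x.

```bash
python3 - <<'E'
from h import *
k=cam('top')
f=lambda x,o:o+(x+.5)/9-.5
H=[atz(k,f(x,250),f(y,155),.052) for x,y in [(188,236),(325,213),(438,195),(575,170)]]
S=[atz(k,f(x,420),f(y,165),.102) for x,y in [(237,260),(342,210)]]
for P in (H,S):
    print(np.round(P,4)); d=P[0]-P[-1]; print(np.mean(P,0).round(4),np.linalg.norm(d).round(4),np.degrees(np.arctan2(d[1],d[0])))
print('edges', [atz(k,f(x,250),f(y,155),.052)[:2].round(4) for x,y in [(158,207),(600,135),(608,200),(166,272)]])
ks=cam('side')
for p in [np.mean(H,0),np.mean(S,0)]+H+S: print('side',np.round(proj(ks,p),1))
p=cv2.imread('pics/side0.png')
a=cv2.resize(p[195:260,260:330],None,fx=9,fy=9,interpolation=cv2.INTER_CUBIC)
b=cv2.resize(p[105:150,335:395],None,fx=9,fy=9,interpolation=cv2.INTER_CUBIC)
cv2.imwrite('pics/c.png',a);cv2.imwrite('pics/d.png',b)
E
```

```text
[[0.5264 0.3182 0.052 ]
 [0.535  0.2654 0.052 ]
 [0.5418 0.2217 0.052 ]
 [0.5512 0.1688 0.052 ]]
[0.5386 0.2435 0.052 ] 0.1515 99.43686863888718
[[ 0.4715 -0.2749  0.102 ]
 [ 0.4901 -0.3146  0.102 ]]
[ 0.4808 -0.2947  0.102 ] 0.0438 115.03983810120606
edges [array([0.5378, 0.3299]), array([0.5649, 0.159 ]), array([0.5394, 0.1561]), array([0.5124, 0.3266])]
side [291.9 228. ]
side [361.2 120.2]
side [285.9 246.7]
side [290.2 233.3]
side [293.7 222.8]
side [297.4 210.4]
side [361.9 124. ]
side [360.6 116.5]
```

View pics/c.png

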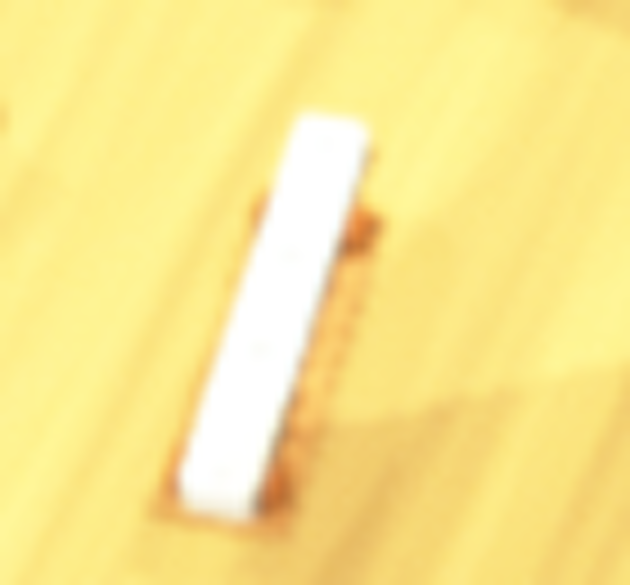

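View pics/d.png

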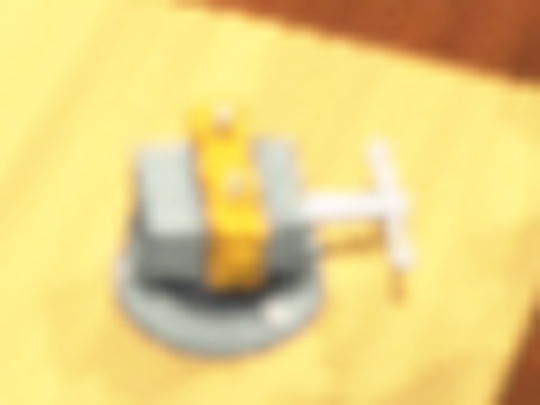

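```bash
cat > plan.py <<'E'
import sys
from h import *
# plan.py x y z yaw_deg nmax
def plan(t,yaw,n=5,step=.040,rot=6.5):
    o=ctrl.get_obs();p=o['ee_pos'].copy();A=R.from_euler('xyz',o['eef_rot'])
    B=R.from_euler('xyz',[np.pi,0,np.radians(yaw)])
    dl=np.linalg.norm(t-p);da=np.degrees((A.inv()*B).magnitude())
    N=max(1,int(np.ceil(max(dl/step,da/rot))));print('t',o['time_s'],'p',p.round(4),'rpy',np.degrees(o['eef_rot']).round(2),'w',round(o['grip_width'],4),'F',o['force'].round(2),'rows needed',N)
    rv=(A.inv()*B).as_rotvec()
    for i in range(min(N,n)):
        s=A.inv().apply((t-p)/N); r=np.degrees(rv/N)
        print('{"x":%.4f,"y":%.4f,"z":%.4f,"ax":%.2f,"ay":%.2f,"az":%.2f}'%(*s,*r))
        A=A*R.from_rotvec(rv/N)
if __name__=='__main__':
    a=list(map(float,sys.argv[1:]));plan(np.array(a[:3]),a[3],int(a[4]) if len(a)>4 else 5)
E
python3 plan.py 0.185 -0.518 0.30 19.7; python3 plan.py 0.5386 0.2435 0.28 99.4 25
```

```text
t 0.1 p [ 0.1853 -0.5176  0.2049] rpy [-1.7994e+02 -1.0000e-02  1.9700e+01] w 0.0942 F [-0.04  0.63 -0.24] rows needed 3
{"x":-0.0001,"y":0.0001,"z":-0.0317,"ax":-0.02,"ay":-0.00,"az":-0.00}
{"x":-0.0001,"y":0.0001,"z":-0.0317,"ax":-0.02,"ay":-0.00,"az":-0.00}
{"x":-0.0001,"y":0.0001,"z":-0.0317,"ax":-0.02,"ay":-0.00,"az":-0.00}
t 0.1 p [ 0.1853 -0.5176  0.2049] rpy [-1.7994e+02 -1.0000e-02  1.9700e+01] w 0.0942 F [-0.04  0.63 -0.24] rows needed 22
{"x":0.0268,"y":-0.0272,"z":-0.0034,"ax":-0.00,"ay":-0.00,"az":-3.62}
{"x":0.0284,"y":-0.0254,"z":-0.0034,"ax":-0.00,"ay":-0.00,"az":-3.62}
{"x":0.0300,"y":-0.0236,"z":-0.0034,"ax":-0.00,"ay":-0.00,"az":-3.62}
{"x":0.0314,"y":-0.0216,"z":-0.0034,"ax":-0.00,"ay":-0.00,"az":-3.62}
{"x":0.0327,"y":-0.0196,"z":-0.0034,"ax":-0.00,"ay":-0.00,"az":-3.62}
{"x":0.0339,"y":-0.0175,"z":-0.0034,"ax":-0.00,"ay":-0.00,"az":-3.62}
{"x":0.0349,"y":-0.0153,"z":-0.0034,"ax":-0.00,"ay":-0.00,"az":-3.62}
{"x":0.0358,"y":-0.0131,"z":-0.0034,"ax":-0.00,"ay":-0.00,"az":-3.62}
{"x":0.0366,"y":-0.0108,"z":-0.0034,"ax":-0.00,"ay":-0.00,"az":-3.62}
{"x":0.0372,"y":-
[... 183 characters left out ...]
z":-3.62}
{"x":0.0381,"y":-0.0013,"z":-0.0034,"ax":-0.00,"ay":-0.00,"az":-3.62}
{"x":0.0381,"y":0.0011,"z":-0.0034,"ax":-0.00,"ay":-0.00,"az":-3.62}
{"x":0.0380,"y":0.0035,"z":-0.0034,"ax":-0.00,"ay":-0.00,"az":-3.62}
{"x":0.0377,"y":0.0059,"z":-0.0034,"ax":-0.00,"ay":-0.00,"az":-3.62}
{"x":0.0372,"y":0.0083,"z":-0.0034,"ax":-0.00,"ay":-0.00,"az":-3.62}
{"x":0.0366,"y":0.0106,"z":-0.0034,"ax":-0.00,"ay":-0.00,"az":-3.62}
{"x":0.0359,"y":0.0129,"z":-0.0034,"ax":-0.00,"ay":-0.00,"az":-3.62}
{"x":0.0350,"y":0.0152,"z":-0.0034,"ax":-0.00,"ay":-0.00,"az":-3.62}
{"x":0.0340,"y":0.0173,"z":-0.0034,"ax":-0.00,"ay":-0.00,"az":-3.62}
{"x":0.0328,"y":0.0195,"z":-0.0034,"ax":-0.00,"ay":-0.00,"az":-3.62}
```

step_arm:
  steps:
    - {"z": -0.035}
    - {"z": -0.035}
    - {"z": -0.035}

```text
validation failed for argument at $.st...
```

```bash
python3 plan.py 0.4808 -0.2947 0.29 115 20
```

```text
t 0.1 p [ 0.1853 -0.5176  0.2049] rpy [-1.7994e+02 -1.0000e-02  1.9700e+01] w 0.0942 F [-0.04  0.63 -0.24] rows needed 15
{"x":0.0236,"y":-0.0074,"z":-0.0057,"ax":-0.00,"ay":-0.00,"az":-6.35}
{"x":0.0242,"y":-0.0047,"z":-0.0057,"ax":-0.00,"ay":-0.00,"az":-6.35}
{"x":0.0246,"y":-0.0020,"z":-0.0057,"ax":-0.00,"ay":-0.00,"az":-6.35}
{"x":0.0247,"y":0.0007,"z":-0.0057,"ax":-0.00,"ay":-0.00,"az":-6.35}
{"x":0.0244,"y":0.0035,"z":-0.0057,"ax":-0.00,"ay":-0.00,"az":-6.35}
{"x":0.0239,"y":0.0061,"z":-0.0057,"ax":-0.00,"ay":-0.00,"az":-6.35}
{"x":0.0231,"y":0.0088,"z":-0.0057,"ax":-0.00,"ay":-0.00,"az":-6.35}
{"x":0.0220,"y":0.0113,"z":-0.0057,"ax":-0.00,"ay":-0.00,"az":-6.35}
{"x":0.0206,"y":0.0136,"z":-0.0057,"ax":-0.00,"ay":-0.00,"az":-6.35}
{"x":0.0189,"y":0.0158,"z":-0.0057,"ax":-0.00,"ay":-0.00,"az":-6.35}
{"x":0.0171,"y":0.0178,"z":-0.0057,"ax":-0.00,"ay":-0.00,"az":-6.35}
{"x":0.0150,"y":0.0196,"z":-0.0057,"ax":-0.00,"ay":-0.00,"az":-6.35}
{"x":0.0127,"y":0.0211,"z":-0.0057,"ax":-0.00,"ay":-0.00,"az":-6.35}
{"x":0.0103,"y":0.0224,"z":-0.0057,"ax":-0.00,"ay":-0.00,"az":-6.35}
{"x":0.0078,"y":0.0234,"z":-0.0057,"ax":-0.00,"ay":-0.00,"az":-6.35}
```

The call was refused, so I'll try full rows with every key filled in.

step_arm:
  steps:
    - {"x": 0,"y": 0,"z": -0.035,"ax": 0,"ay": 0,"az": 0,"claw": 0.094}
    - {"x": 0,"y": 0,"z": -0.035,"ax": 0,"ay": 0,"az": 0,"claw": 0.094}
    - {"x": 0,"y": 0,"z": -0.035,"ax": 0,"ay": 0,"az": 0,"claw": 0.094}

```text
time_s: 0.35
ee_pos: [0.1846, -0.5152, 0.3045]
eef_rot: [-3.124, -0.001, 0.344]
force: [-0.2, -0.3, -1.3]
grip_width: 0.0942
```

step_arm:
  steps:
    - {"x": 0.024,"y": -0.007,"z": 0,"ax": 0,"ay": 0,"az": -6.4,"claw": 0.094}
    - {"x": 0.024,"y": -0.005,"z": 0,"ax": 0,"ay": 0,"az": -6.4,"claw": 0.094}
    - {"x": 0.025,"y": -0.002,"z": 0,"ax": 0,"ay": 0,"az": -6.4,"claw": 0.094}
    - {"x": 0.025,"y": 0.001,"z": 0,"ax": 0,"ay": 0,"az": -6.4,"claw": 0.094}
    - {"x": 0.024,"y": 0.004,"z": 0,"ax": 0,"ay": 0,"az": -6.4,"claw": 0.094}

```text
time_s: 0.77
ee_pos: [0.2844, -0.4415, 0.3122]
eef_rot: [-3.135, -0.005, 0.915]
force: [0.1, -0.3, 0.5]
grip_width: 0.094
```

step_arm:
  steps:
    - {"x": 0.024,"y": 0.006,"z": 0,"ax": 0,"ay": 0,"az": -6.4,"claw": 0.094}
    - {"x": 0.023,"y": 0.009,"z": 0,"ax": 0,"ay": 0,"az": -6.4,"claw": 0.094}
    - {"x": 0.022,"y": 0.011,"z": 0,"ax": 0,"ay": 0,"az": -6.4,"claw": 0.094}
    - {"x": 0.021,"y": 0.014,"z": 0,"ax": 0,"ay": 0,"az": -6.4,"claw": 0.094}
    - {"x": 0.019,"y": 0.016,"z": 0,"ax": 0,"ay": 0,"az": -6.4,"claw": 0.094}

```text
time_s: 1.18
ee_pos: [0.3852, -0.3591, 0.3113]
eef_rot: [-3.137, -0.009, 1.502]
force: [0.3, -0.6, 0.3]
grip_width: 0.0937
```

```bash
python3 plan.py 0.4808 -0.2947 0.28 115 20
```

```text
t 1.1833 p [ 0.3852 -0.3591  0.3113] rpy [-179.74   -0.54   86.08] w 0.0937 F [ 0.28 -0.55  0.28] rows needed 5
{"x":0.0141,"y":0.0182,"z":0.0063,"ax":-0.02,"ay":-0.12,"az":-5.78}
{"x":0.0122,"y":0.0195,"z":0.0063,"ax":-0.02,"ay":-0.12,"az":-5.78}
{"x":0.0102,"y":0.0207,"z":0.0063,"ax":-0.02,"ay":-0.12,"az":-5.78}
{"x":0.0081,"y":0.0216,"z":0.0063,"ax":-0.02,"ay":-0.12,"az":-5.78}
{"x":0.0058,"y":0.0223,"z":0.0063,"ax":-0.02,"ay":-0.12,"az":-5.78}
```

step_arm:
  steps:
    - {"x": 0.014,"y": 0.018,"z": 0.006,"ax": 0,"ay": 0,"az": -5.8,"claw": 0.094}
    - {"x": 0.012,"y": 0.02,"z": 0.006,"ax": 0,"ay": 0,"az": -5.8,"claw": 0.094}
    - {"x": 0.01,"y": 0.021,"z": 0.006,"ax": 0,"ay": 0,"az": -5.8,"claw": 0.094}
    - {"x": 0.008,"y": 0.022,"z": 0.006,"ax": 0,"ay": 0,"az": -5.8,"claw": 0.094}
    - {"x": 0.006,"y": 0.022,"z": 0.006,"ax": 0,"ay": 0,"az": -5.8,"claw": 0.094}

```text
time_s: 1.6
ee_pos: [0.4852, -0.289, 0.2805]
eef_rot: [3.141, -0.01, 2.036]
force: [-0.4, 0.6, -0.1]
grip_width: 0.0937
```

step_arm:
  steps:
    - {"x": 0,"y": 0,"z": 0,"ax": 0,"ay": 0,"az": 0,"claw": 0.094}
    - {"x": 0,"y": 0,"z": 0,"ax": 0,"ay": 0,"az": 0,"claw": 0.094}

```text
time_s: 1.77
ee_pos: [0.4873, -0.2861, 0.2781]
eef_rot: [-3.141, -0.014, 2.046]
force: [-0.4, 0.5, 0.2]
grip_width: 0.0938
```

```bash
python3 - <<'E'
from h import *
import pickle
o=ctrl.get_obs();p,d=vision.camera('wrist');pickle.dump((o,p,d),open('w1.pkl','wb'))
print(o['ee_pos'],np.degrees(o['eef_rot']),np.abs(o['joint_vel']).max())
k=cam('wrist',o);print(proj(k,[.4808,-.2947,.102]))
cv2.imwrite('pics/w1.png',p[:,:,::-1])
E
```

```text
[ 0.48733552 -0.2861316   0.27812385] [-179.96632305   -0.79590185  117.20456734] 0.03342328549651556
(np.float64(306.37757735904563), np.float64(184.11261012226686))
```

View pics/w1.png

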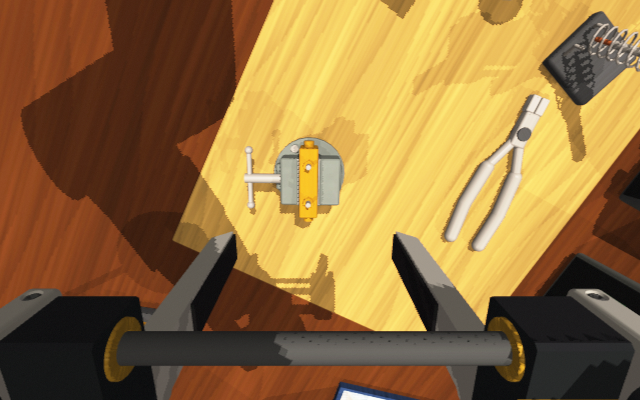

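```bash
python3 - <<'E'
from h import *
p=cv2.imread('pics/w1.png')
cv2.imwrite('pics/w1c.png',cv2.resize(p[130:230,240:360],None,fx=6,fy=6,interpolation=cv2.INTER_CUBIC))
E
```

```text
(no output)
```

View pics/w1c.png

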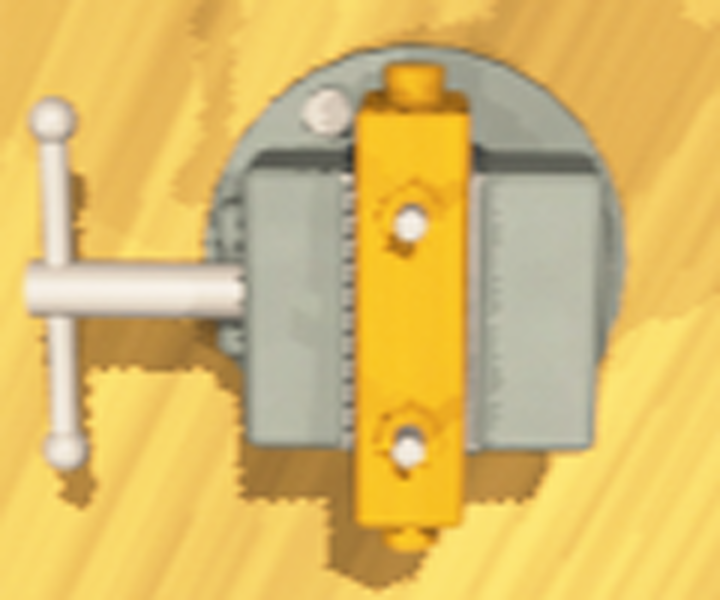

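Wrist crop (×6, offset 240,130): the stud tips are at about (412,221) and (409,450), with the handle to the left.

```bash
python3 - <<'E'
from h import *
import pickle
o,p,d=pickle.load(open('w1.pkl','rb'))
k=cam('wrist',o)
f=lambda x,o:o+(x+.5)/6-.5
S=[atz(k,f(x,240),f(y,130),.102) for x,y in [(412,221),(409,450)]]
dd=S[0]-S[1];print(np.round(S,4),np.mean(S,0),np.linalg.norm(dd),np.degrees(np.arctan2(dd[1],dd[0])))
X=cloud(k,d);print(X[168,320].round(3),X[180,308].round(3), 'block top 0.090;', X[180,295])
E
python3 plan.py 0.5386 0.2435 0.29 99.4 20
```

```text
[[ 0.4735 -0.2757  0.102 ]
 [ 0.4931 -0.3155  0.102 ]] [ 0.48331675 -0.29563197  0.102     ] 0.04434199319338411 116.14467100633075
[ 0.488 -0.275  0.08 ] [ 0.481 -0.292  0.089] block top 0.090; [ 0.46850576 -0.30181057  0.07812638]
t 1.8167 p [ 0.4871 -0.2862  0.2781] rpy [-179.97   -0.81  117.17] w 0.0937 F [ 0.2  -0.66 -0.24] rows needed 14
{"x":0.0320,"y":0.0206,"z":-0.0004,"ax":-0.01,"ay":-0.06,"az":1.27}
{"x":0.0324,"y":0.0198,"z":-0.0004,"ax":-0.01,"ay":-0.06,"az":1.27}
{"x":0.0329,"y":0.0191,"z":-0.0005,"ax":-0.01,"ay":-0.06,"az":1.27}
{"x":0.0333,"y":0.0184,"z":-0.0005,"ax":-0.01,"ay":-0.06,"az":1.27}
{"x":0.0337,"y":0.0176,"z":-0.0005,"ax":-0.01,"ay":-0.06,"az":1.27}
{"x":0.0341,"y":0.0169,"z":-0.0006,"ax":-0.01,"ay":-0.06,"az":1.27}
{"x":0.0344,"y":0.0161,"z":-0.0006,"ax":-0.01,"ay":-0.06,"az":1.27}
{"x":0.0348,"y":0.0154,"z":-0.0006,"ax":-0.01,"ay":-0.06,"az":1.27}
{"x":0.0351,"y":0.0146,"z":-0.0007,"ax":-0.01,"ay":-0.06,"az":1.27}
{"x":0.0354,"y":0.0138,"z":-0.0007,"ax":-0.01,"ay":-0.06,"az":1.27}
{"x":0.0357,"y":0.0130,"z":-0.0007,"ax":-0.01,"ay":-0.06,"az":1.27}
{"x":0.0360,"y":0.0122,"z":-0.0008,"ax":-0.01,"ay":-0.06,"az":1.27}
{"x":0.0363,"y":0.0114,"z":-0.0008,"ax":-0.01,"ay":-0.06,"az":1.27}
{"x":0.0365,"y":0.0106,"z":-0.0008,"ax":-0.01,"ay":-0.06,"az":1.27}
```

step_arm:
  steps:
    - {"x": 0.032,"y": 0.021,"z": -0.001,"ax": 0,"ay": 0,"az": 1.3,"claw": 0.094}
    - {"x": 0.032,"y": 0.02,"z": -0.001,"ax": 0,"ay": 0,"az": 1.3,"claw": 0.094}
    - {"x": 0.033,"y": 0.019,"z": -0.001,"ax": 0,"ay": 0,"az": 1.3,"claw": 0.094}
    - {"x": 0.033,"y": 0.018,"z": -0.001,"ax": 0,"ay": 0,"az": 1.3,"claw": 0.094}
    - {"x": 0.034,"y": 0.018,"z": -0.001,"ax": 0,"ay": 0,"az": 1.3,"claw": 0.094}

```text
time_s: 2.23
ee_pos: [0.5042, -0.1005, 0.285]
eef_rot: [-3.138, -0.014, 1.903]
force: [0.6, -0.3, 0.5]
grip_width: 0.0942
```

step_arm:
  steps:
    - {"x": 0.034,"y": 0.017,"z": -0.001,"ax": 0,"ay": 0,"az": 1.3,"claw": 0.094}
    - {"x": 0.034,"y": 0.016,"z": -0.001,"ax": 0,"ay": 0,"az": 1.3,"claw": 0.094}
    - {"x": 0.035,"y": 0.015,"z": -0.001,"ax": 0,"ay": 0,"az": 1.3,"claw": 0.094}
    - {"x": 0.035,"y": 0.015,"z": -0.001,"ax": 0,"ay": 0,"az": 1.3,"claw": 0.094}
    - {"x": 0.035,"y": 0.014,"z": -0.001,"ax": 0,"ay": 0,"az": 1.3,"claw": 0.094}

```text
time_s: 2.65
ee_pos: [0.5289, 0.0909, 0.2952]
eef_rot: [-3.14, -0.012, 1.765]
force: [0.9, -0.3, 0.2]
grip_width: 0.094
```

```bash
python3 plan.py 0.5386 0.2435 0.24 99.4 20
```

```text
t 2.65 p [0.5289 0.0909 0.2952] rpy [-179.9    -0.66  101.13] w 0.094 F [ 0.94 -0.33  0.24] rows needed 5
{"x":0.0294,"y":0.0078,"z":0.0114,"ax":-0.02,"ay":-0.13,"az":0.35}
{"x":0.0295,"y":0.0076,"z":0.0113,"ax":-0.02,"ay":-0.13,"az":0.35}
{"x":0.0296,"y":0.0074,"z":0.0112,"ax":-0.02,"ay":-0.13,"az":0.35}
{"x":0.0297,"y":0.0073,"z":0.0112,"ax":-0.02,"ay":-0.13,"az":0.35}
{"x":0.0297,"y":0.0071,"z":0.0111,"ax":-0.02,"ay":-0.13,"az":0.35}
```

step_arm:
  steps:
    - {"x": 0.029,"y": 0.008,"z": 0.012,"ax": 0,"ay": 0,"az": 0.2,"claw": 0.094}
    - {"x": 0.029,"y": 0.008,"z": 0.012,"ax": 0,"ay": -0.2,"az": 0.2,"claw": 0.094}
    - {"x": 0.029,"y": 0.007,"z": 0.012,"ax": 0,"ay": -0.2,"az": 0.2,"claw": 0.094}
    - {"x": 0.028,"y": 0.007,"z": 0.012,"ax": 0,"ay": -0.2,"az": 0.2,"claw": 0.094}
    - {"x": 0.025,"y": 0.006,"z": 0.012,"ax": 0,"ay": -0.2,"az": 0,"claw": 0.094}

```text
time_s: 3.07
ee_pos: [0.5404, 0.2397, 0.2397]
eef_rot: [3.134, 0.003, 1.734]
force: [0.7, -0.6, 0.1]
grip_width: 0.0944
```

step_arm:
  steps:
    - {"x": 0,"y": 0,"z": 0,"ax": 0,"ay": 0,"az": 0,"claw": 0.07}
    - {"x": 0,"y": 0,"z": 0,"ax": 0,"ay": 0,"az": 0,"claw": 0.07}

```text
time_s: 3.23
ee_pos: [0.5396, 0.2418, 0.2371]
eef_rot: [3.138, 0.003, 1.732]
force: [0.5, -0.6, 0.4]
grip_width: 0.084
```

```bash
python3 - <<'E'
from h import *
import pickle
o=ctrl.get_obs();p,d=vision.camera('wrist');pickle.dump((o,p,d),open('w2.pkl','wb'))
print(o['ee_pos'],np.degrees(o['eef_rot']),np.abs(o['joint_vel']).max())
k=cam('wrist',o);u,v=proj(k,[.5386,.2435,.052]);print(u,v)
p=p[:,:,::-1]
cv2.imwrite('pics/w2.png',p)
u,v=int(u),int(v)
u0,v0=max(u-65,0),max(v-75,0);print(u0,v0)
cv2.imwrite('pics/w2c.png',cv2.resize(p[v0:v0+150,u0:u0+130],None,fx=4,fy=4,interpolation=cv2.INTER_CUBIC))
E
```

```text
[0.53958329 0.24182134 0.23708908] [179.79435218   0.19618696  99.25835717] 0.03229810188332836
313.52788315171745 173.84583892034215
248 98
```

View pics/w2.png

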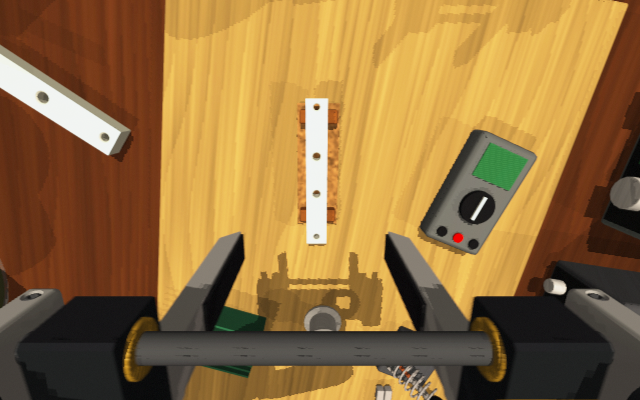

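View pics/w2c.png

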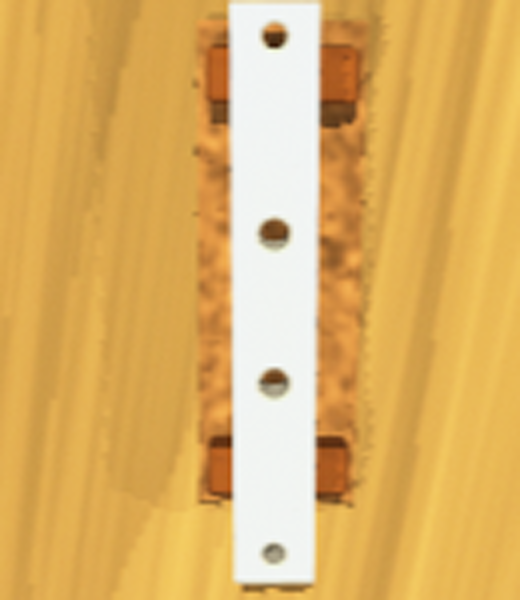

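The crop (×4, offset 248,98) shows the spreader holes at (274,36), (274,234), (274,382) and (274,553). There is a low cork mat between the bearers, so I'll check its height with the depth image.

```bash
python3 - <<'E'
from h import *
import pickle
o,p,d=pickle.load(open('w2.pkl','rb'))
k=cam('wrist',o)
f=lambda x,o:o+(x+.5)/4-.5
S=[atz(k,f(x,248),f(y,98),.052) for x,y in [(274,36),(274,234),(274,382),(274,553)]]
dd=S[0]-S[-1];print(np.round(S,4),np.mean(S,0),np.linalg.norm(dd),np.degrees(np.arctan2(dd[1],dd[0])))
X=cloud(k,d)
for n,a in [('mat',X[150:185,331:336]),('matL',X[150:185,299:302]),('board',X[150:185,350:380]),('bar',X[160:190,308:312])]:print(n,np.median(a.reshape(-1,3),0).round(4))
E
python3 plan.py 0.5385 0.2435 0.09 99.4 20
```

```text
[[0.5295 0.3171 0.052 ]
 [0.5382 0.2641 0.052 ]
 [0.5453 0.2213 0.052 ]
 [0.554  0.168  0.052 ]] [0.54175651 0.24262752 0.052     ] 0.15114558364987213 99.32882202941138
mat [0.5621 0.2491 0.0214]
matL [0.5219 0.2425 0.0215]
board [0.6012 0.2546 0.0175]
bar [0.5342 0.2419 0.0514]
t 3.2833 p [0.5395 0.2415 0.237 ] rpy [179.81   0.19  99.24] w 0.0801 F [-0.01 -0.92  0.26] rows needed 4
{"x":0.0007,"y":-0.0003,"z":0.0368,"ax":0.05,"ay":0.05,"az":-0.04}
{"x":0.0006,"y":-0.0003,"z":0.0368,"ax":0.05,"ay":0.05,"az":-0.04}
{"x":0.0006,"y":-0.0002,"z":0.0368,"ax":0.05,"ay":0.05,"az":-0.04}
{"x":0.0006,"y":-0.0002,"z":0.0368,"ax":0.05,"ay":0.05,"az":-0.04}
```

step_arm:
  steps:
    - {"x": 0.001,"y": 0,"z": 0.035,"ax": 0,"ay": 0,"az": 0,"claw": 0.065}
    - {"x": 0,"y": 0,"z": 0.035,"ax": 0,"ay": 0,"az": 0,"claw": 0.065}
    - {"x": 0,"y": 0,"z": 0.035,"ax": 0,"ay": 0,"az": 0,"claw": 0.065}
    - {"x": 0,"y": 0,"z": 0.03,"ax": 0,"ay": 0,"az": 0,"claw": 0.065}
    - {"x": 0,"y": 0,"z": 0.01,"ax": 0,"ay": 0,"az": 0,"claw": 0.065}

```text
time_s: 3.7
ee_pos: [0.545, 0.2357, 0.0956]
eef_rot: [3.124, 0.001, 1.72]
force: [-0.7, 0.0, -1.5]
grip_width: 0.0648
```

```bash
python3 plan.py 0.540 0.243 0.04 99.35 20
```

```text
t 3.7 p [0.545  0.2357 0.0956] rpy [1.7898e+02 5.0000e-02 9.8550e+01] w 0.0648 F [-0.74  0.01 -1.52] rows needed 2
{"x":0.0040,"y":-0.0024,"z":0.0278,"ax":0.51,"ay":0.03,"az":-0.40}
{"x":0.0040,"y":-0.0022,"z":0.0278,"ax":0.51,"ay":0.03,"az":-0.40}
```

step_arm:
  steps:
    - {"x": 0.004,"y": -0.003,"z": 0.02,"ax": 0.5,"ay": 0,"az": -0.4,"claw": 0.065}
    - {"x": 0.004,"y": -0.003,"z": 0.02,"ax": 0.5,"ay": 0,"az": -0.4,"claw": 0.065}
    - {"x": 0,"y": 0,"z": 0,"ax": 0,"ay": 0,"az": 0,"claw": 0.065}

```text
time_s: 3.95
ee_pos: [0.5399, 0.2388, 0.0559]
eef_rot: [3.141, 0.001, 1.728]
force: [-0.4, -0.4, -1.4]
grip_width: 0.0648
```

```bash
python3 plan.py 0.540 0.243 0.028 99.35 20
```

```text
t 3.95 p [0.5399 0.2388 0.0559] rpy [1.7996e+02 6.0000e-02 9.8980e+01] w 0.0648 F [-0.43 -0.43 -1.36] rows needed 1
{"x":0.0041,"y":0.0008,"z":0.0279,"ax":0.04,"ay":0.06,"az":-0.37}
```

step_arm:
  steps:
    - {"x": 0.003,"y": 0,"z": 0.01,"ax": 0,"ay": 0,"az": -0.3,"claw": 0.065}
    - {"x": 0.002,"y": 0,"z": 0.01,"ax": 0,"ay": 0,"az": 0,"claw": 0.065}
    - {"x": 0.001,"y": 0,"z": 0.005,"ax": 0,"ay": 0,"az": 0,"claw": 0.065}
    - {"x": 0,"y": 0,"z": 0,"ax": 0,"ay": 0,"az": 0,"claw": 0.065}

```text
time_s: 4.28
ee_pos: [0.5424, 0.2438, 0.0346]
eef_rot: [3.133, -0.0, 1.729]
force: [0.7, 0.2, -0.9]
grip_width: 0.065
```

```bash
python3 plan.py 0.540 0.243 0.028 99.35 20;  python3 - <<'E'
from h import *
p,d=vision.camera('wrist');p=p[:,:,::-1];cv2.imwrite('pics/w3.png',p)
E
```

```text
t 4.2833 p [0.5424 0.2438 0.0346] rpy [ 1.7953e+02 -1.0000e-02  9.9070e+01] w 0.065 F [ 0.75  0.22 -0.88] rows needed 1
{"x":-0.0005,"y":-0.0025,"z":0.0066,"ax":0.47,"ay":-0.01,"az":-0.28}
```

View pics/w3.png

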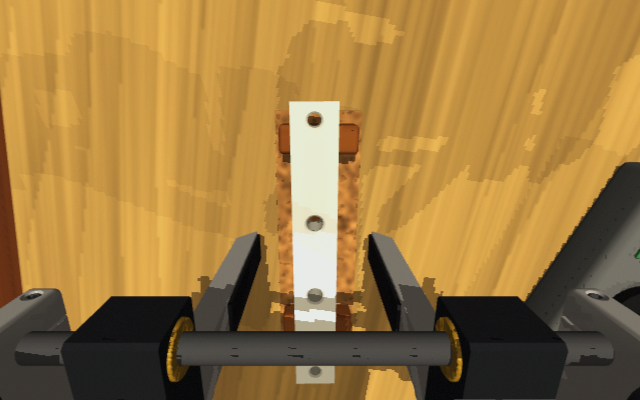

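The fingers straddle the bar symmetrically: the tips are at columns 260 and 370, and the bar's middle is at 315. Next I descend the last few mm and grip.

step_arm:
  steps:
    - {"x": -0.001,"y": 0,"z": 0.006,"ax": 0.4,"ay": 0,"az": -0.2,"claw": 0.065}
    - {"x": 0,"y": 0,"z": 0.001,"ax": 0,"ay": 0,"az": 0,"claw": 0.06}
    - {"x": 0,"y": 0,"z": 0,"ax": 0,"ay": 0,"az": 0,"claw": 0.05}
  grip_force: 20

```text
time_s: 4.58
ee_pos: [0.5437, 0.2431, 0.0292]
eef_rot: [3.138, -0.001, 1.733]
force: [-0.0, 0.1, -0.6]
grip_width: 0.0563
```

```bash
python3 plan.py 0.5415 0.243 0.028 99.35 20
```

```text
t 4.5833 p [0.5437 0.2431 0.0292] rpy [ 1.798e+02 -4.000e-02  9.930e+01] w 0.0563 F [-0.05  0.06 -0.65] rows needed 1
{"x":0.0003,"y":-0.0022,"z":0.0012,"ax":0.20,"ay":-0.04,"az":-0.05}
```

step_arm:
  steps:
    - {"x": 0,"y": -0.001,"z": 0.001,"ax": 0,"ay": 0,"az": 0,"claw": 0.03}
    - {"x": 0,"y": 0,"z": 0,"ax": 0,"ay": 0,"az": 0,"claw": 0.015}
    - {"x": 0,"y": 0,"z": 0,"ax": 0,"ay": 0,"az": 0,"claw": 0.015}
    - {"x": 0,"y": 0,"z": 0,"ax": 0,"ay": 0,"az": 0,"claw": 0.015}
    - {"x": 0,"y": 0,"z": 0,"ax": 0,"ay": 0,"az": 0,"claw": 0.015}
  grip_force: 20

```text
time_s: 5.0
ee_pos: [0.5429, 0.2429, 0.0287]
eef_rot: [3.137, -0.001, 1.733]
force: [-0.7, 0.1, 0.0]
grip_width: 0.0239
```

step_arm:
  steps:
    - {"x": 0,"y": 0,"z": 0,"ax": 0,"ay": 0,"az": 0,"claw": 0.015}
    - {"x": 0,"y": 0,"z": 0,"ax": 0,"ay": 0,"az": 0,"claw": 0.015}
    - {"x": 0,"y": 0,"z": 0,"ax": 0,"ay": 0,"az": 0,"claw": 0.015}
    - {"x": 0,"y": 0,"z": 0,"ax": 0,"ay": 0,"az": 0,"claw": 0.015}
  grip_force: 25

```text
time_s: 5.33
ee_pos: [0.5428, 0.2429, 0.0287]
eef_rot: [3.137, -0.001, 1.733]
force: [0.5, 0.2, -0.3]
grip_width: 0.0239
```

step_arm:
  steps:
    - {"x": 0,"y": 0,"z": -0.01,"ax": 0,"ay": 0,"az": 0,"claw": 0.015}
    - {"x": 0,"y": 0,"z": -0.02,"ax": 0,"ay": 0,"az": 0,"claw": 0.015}
    - {"x": 0,"y": 0,"z": -0.03,"ax": 0,"ay": 0,"az": 0,"claw": 0.015}
    - {"x": 0,"y": 0,"z": -0.03,"ax": 0,"ay": 0,"az": 0,"claw": 0.015}
    - {"x": 0,"y": 0,"z": -0.03,"ax": 0,"ay": 0,"az": 0,"claw": 0.015}

```text
time_s: 5.75
ee_pos: [0.5391, 0.2415, 0.1484]
eef_rot: [-3.133, 0.002, 1.733]
force: [-0.4, -1.4, 0.1]
grip_width: 0.0242
```

step_arm:
  steps:
    - {"x": 0,"y": 0,"z": -0.03,"ax": 0,"ay": 0,"az": 0,"claw": 0.015}
    - {"x": 0,"y": 0,"z": -0.03,"ax": 0,"ay": 0,"az": 0,"claw": 0.015}
    - {"x": 0,"y": 0,"z": -0.03,"ax": 0,"ay": 0,"az": 0,"claw": 0.015}
    - {"x": 0,"y": 0,"z": -0.015,"ax": 0,"ay": 0,"az": 0,"claw": 0.015}
    - {"x": 0,"y": 0,"z": -0.005,"ax": 0,"ay": 0,"az": 0,"claw": 0.015}

```text
time_s: 6.17
ee_pos: [0.5394, 0.2417, 0.274]
eef_rot: [3.14, -0.0, 1.733]
force: [-1.2, 0.3, -1.1]
grip_width: 0.024
```

```bash
python3 - <<'E'
from h import *
import pickle
o=ctrl.get_obs()
p,d=vision.camera('wrist');pickle.dump((o,p,d),open('w4.pkl','wb'));p=p[:,:,::-1];cv2.imwrite('pics/w4.png',p)
E
python3 plan.py 0.484 -0.2955 0.25 116 15; 
```

```text
t 6.2167 p [0.5396 0.2418 0.2743] rpy [ 1.7987e+02 -3.0000e-02  9.9300e+01] w 0.0237 F [-0.36  1.11  0.78] rows needed 14
{"x":-0.0372,"y":-0.0101,"z":0.0017,"ax":0.01,"ay":-0.00,"az":-1.19}
{"x":-0.0370,"y":-0.0109,"z":0.0017,"ax":0.01,"ay":-0.00,"az":-1.19}
{"x":-0.0368,"y":-0.0117,"z":0.0017,"ax":0.01,"ay":-0.00,"az":-1.19}
{"x":-0.0365,"y":-0.0124,"z":0.0017,"ax":0.01,"ay":-0.00,"az":-1.19}
{"x":-0.0363,"y":-0.0132,"z":0.0017,"ax":0.01,"ay":-0.00,"az":-1.19}
{"x":-0.0360,"y":-0.0139,"z":0.0017,"ax":0.01,"ay":-0.00,"az":-1.19}
{"x":-0.0357,"y":-0.0147,"z":0.0017,"ax":0.01,"ay":-0.00,"az":-1.19}
{"x":-0.0354,"y":-0.0154,"z":0.0017,"ax":0.01,"ay":-0.00,"az":-1.19}
{"x":-0.0350,"y":-0.0162,"z":0.0017,"ax":0.01,"ay":-0.00,"az":-1.19}
{"x":-0.0347,"y":-0.0169,"z":0.0017,"ax":0.01,"ay":-0.00,"az":-1.19}
{"x":-0.0343,"y":-0.0176,"z":0.0017,"ax":0.01,"ay":-0.00,"az":-1.19}
{"x":-0.0340,"y":-0.0183,"z":0.0017,"ax":0.01,"ay":-0.00,"az":-1.19}
{"x":-0.0336,"y":-0.0190,"z":0.0017,"ax":0.01,"ay":-0.00,"az":-1.19}
{"x":-0.0332,"y":-0.0197,"z":0.0017,"ax":0.01,"ay":-0.00,"az":-1.19}
```

View pics/w4.png

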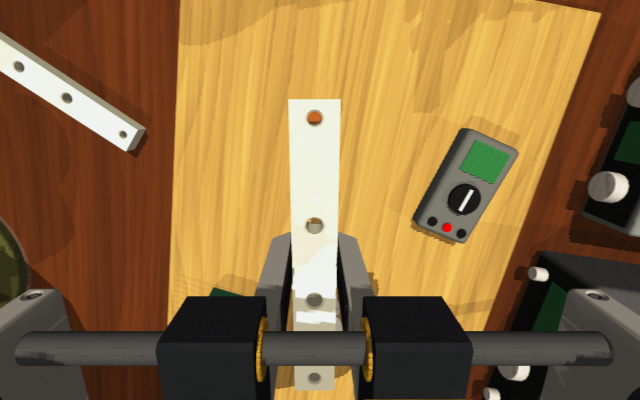

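Spreader held: the holes are at (314,118), (314,226), (314,299) and (314,378). I'll work out its offset in the tool frame.

```bash
python3 - <<'E'
from h import *
import pickle
o,p,d=pickle.load(open('w4.pkl','rb'))
M=vision.camera_params('wrist')['mount'];f,cx,cy,_,_=cam('wrist',o)
k=(f,cx,cy,M[:3,:3],M[:3,3])
for z in(-.0233,-.020):
    S=np.array([atz(k,u,v,z) for u,v in [(314,118),(314.3,226),(314.3,299.5),(314.3,377.5)]])
    print(S.round(4),S.mean(0).round(4), np.diff(S[:,0]))
o2=pickle.load(open('w1.pkl','rb'))
X=cloud((f,cx,cy,M[:3,:3],M[:3,3]),d)
for v in (130,160,190,250,275):print(v,X[v,300].round(4),X[v,325].round(4))
E
```

```text
[[ 0.0756 -0.0008 -0.0233]
 [ 0.0216 -0.0007 -0.0233]
 [-0.0219 -0.0007 -0.0233]
 [-0.0759 -0.0007 -0.0233]] [-0.0001 -0.0008 -0.0233] [-0.05392164 -0.04352455 -0.05398646]
[[ 0.0754 -0.0008 -0.02  ]
 [ 0.0203 -0.0007 -0.02  ]
 [-0.0241 -0.0007 -0.02  ]
 [-0.0793 -0.0007 -0.02  ]] [-0.0019 -0.0007 -0.02  ] [-0.0550668 -0.0444489 -0.055133 ]
130 [ 0.0699 -0.0075 -0.0214] [ 0.07    0.0044 -0.0226]
160 [ 0.0556 -0.0077 -0.0221] [ 0.0557  0.0045 -0.0225]
190 [ 0.0407 -0.0078 -0.0231] [ 0.0406  0.0046 -0.0227]
250 [ 0.0071 -0.0083 -0.0213] [ 0.008   0.0049 -0.0231]
275 [-0.0066 -0.0084 -0.0235] [-0.007   0.0051 -0.0227]
```

step_arm:
  steps:
    - {"x": -0.02,"y": -0.006,"z": 0,"ax": 0,"ay": 0,"az": -1.2,"claw": 0.015}
    - {"x": -0.034,"y": -0.01,"z": 0.001,"ax": 0,"ay": 0,"az": -1.2,"claw": 0.015}
    - {"x": -0.035,"y": -0.012,"z": 0.001,"ax": 0,"ay": 0,"az": -1.2,"claw": 0.015}
    - {"x": -0.035,"y": -0.012,"z": 0.001,"ax": 0,"ay": 0,"az": -1.2,"claw": 0.015}
    - {"x": -0.035,"y": -0.013,"z": 0.001,"ax": 0,"ay": 0,"az": -1.2,"claw": 0.015}

```text
time_s: 6.63
ee_pos: [0.5182, 0.0751, 0.2649]
eef_rot: [-3.138, -0.002, 1.851]
force: [1.1, -0.9, -1.0]
grip_width: 0.0239
```

step_arm:
  steps:
    - {"x": -0.035,"y": -0.013,"z": 0.001,"ax": 0,"ay": 0,"az": -1.2,"claw": 0.015}
    - {"x": -0.035,"y": -0.014,"z": 0.001,"ax": 0,"ay": 0,"az": -1.2,"claw": 0.015}
    - {"x": -0.035,"y": -0.015,"z": 0.001,"ax": 0,"ay": 0,"az": -1.2,"claw": 0.015}
    - {"x": -0.035,"y": -0.015,"z": 0.001,"ax": 0,"ay": 0,"az": -1.2,"claw": 0.015}
    - {"x": -0.035,"y": -0.016,"z": 0.001,"ax": 0,"ay": 0,"az": -1.2,"claw": 0.015}

```text
time_s: 7.05
ee_pos: [0.4995, -0.1221, 0.2538]
eef_rot: [-3.131, -0.007, 1.962]
force: [0.4, 0.7, -0.0]
grip_width: 0.0239
```

```bash
python3 plan.py 0.4843 -0.2953 0.24 115.8 15; 
```

```text
t 7.05 p [ 0.4995 -0.1221  0.2538] rpy [-179.41   -0.38  112.44] w 0.0239 F [ 0.35  0.74 -0.02] rows needed 5
{"x":-0.0309,"y":-0.0160,"z":0.0027,"ax":-0.12,"ay":-0.08,"az":-0.67}
{"x":-0.0307,"y":-0.0164,"z":0.0027,"ax":-0.12,"ay":-0.08,"az":-0.67}
{"x":-0.0305,"y":-0.0167,"z":0.0027,"ax":-0.12,"ay":-0.08,"az":-0.67}
{"x":-0.0303,"y":-0.0171,"z":0.0027,"ax":-0.12,"ay":-0.08,"az":-0.67}
{"x":-0.0301,"y":-0.0175,"z":0.0027,"ax":-0.12,"ay":-0.08,"az":-0.67}
```

step_arm:
  steps:
    - {"x": -0.03,"y": -0.016,"z": 0,"ax": -0.1,"ay": 0,"az": -0.6,"claw": 0.015}
    - {"x": -0.03,"y": -0.016,"z": 0,"ax": -0.1,"ay": 0,"az": -0.6,"claw": 0.015}
    - {"x": -0.03,"y": -0.016,"z": 0,"ax": -0.1,"ay": -0.1,"az": -0.6,"claw": 0.015}
    - {"x": -0.025,"y": -0.014,"z": 0,"ax": 0,"ay": -0.1,"az": -0.6,"claw": 0.015}
    - {"x": -0.015,"y": -0.008,"z": 0,"ax": 0,"ay": 0,"az": 0,"claw": 0.015}

```text
time_s: 7.47
ee_pos: [0.4819, -0.2792, 0.2465]
eef_rot: [-3.131, -0.011, 2.004]
force: [0.3, 0.3, -0.4]
grip_width: 0.0233
```

step_arm:
  steps:
    - {"x": 0,"y": 0,"z": 0,"ax": 0,"ay": 0,"az": 0,"claw": 0.015}
    - {"x": 0,"y": 0,"z": 0,"ax": 0,"ay": 0,"az": 0,"claw": 0.015}

```text
time_s: 7.63
ee_pos: [0.4801, -0.2821, 0.2435]
eef_rot: [-3.128, -0.014, 2.0]
force: [-0.5, 0.3, -1.6]
grip_width: 0.0238
```

```bash
python3 plan.py 0.4843 -0.2953 0.20 115.8 15; 
```

```text
t 7.6333 p [ 0.4801 -0.2821  0.2435] rpy [-179.24   -0.83  114.59] w 0.0238 F [-0.53  0.31 -1.62] rows needed 2
{"x":-0.0072,"y":-0.0006,"z":0.0216,"ax":-0.38,"ay":-0.42,"az":-0.60}
{"x":-0.0070,"y":-0.0008,"z":0.0217,"ax":-0.38,"ay":-0.42,"az":-0.60}
```

step_arm:
  steps:
    - {"x": -0.004,"y": 0,"z": 0.01,"ax": -0.2,"ay": -0.3,"az": -0.3,"claw": 0.015}
    - {"x": -0.004,"y": 0,"z": 0.01,"ax": -0.2,"ay": -0.3,"az": -0.3,"claw": 0.015}
    - {"x": -0.004,"y": -0.001,"z": 0.01,"ax": -0.2,"ay": -0.2,"az": -0.3,"claw": 0.015}
    - {"x": -0.003,"y": 0,"z": 0.005,"ax": -0.1,"ay": -0.1,"az": -0.2,"claw": 0.015}
    - {"x": 0,"y": 0,"z": 0,"ax": 0,"ay": 0,"az": 0,"claw": 0.015}

```text
time_s: 8.05
ee_pos: [0.4854, -0.2914, 0.2044]
eef_rot: [-3.14, -0.002, 2.023]
force: [-1.5, 0.9, -1.5]
grip_width: 0.0239
```

```bash
python3 plan.py 0.4843 -0.2953 0.15 115.8 15; 
```

```text
t 8.05 p [ 0.4854 -0.2914  0.2044] rpy [-1.7989e+02 -1.3000e-01  1.1591e+02] w 0.0239 F [-1.54  0.94 -1.52] rows needed 2
{"x":-0.0016,"y":-0.0013,"z":0.0272,"ax":-0.06,"ay":-0.07,"az":0.06}
{"x":-0.0016,"y":-0.0013,"z":0.0272,"ax":-0.06,"ay":-0.07,"az":0.06}
```

step_arm:
  steps:
    - {"x": -0.001,"y": -0.001,"z": 0.012,"ax": -0.1,"ay": -0.1,"az": 0,"claw": 0.015}
    - {"x": -0.001,"y": -0.001,"z": 0.012,"ax": 0,"ay": 0,"az": 0,"claw": 0.015}
    - {"x": -0.001,"y": 0,"z": 0.012,"ax": 0,"ay": 0,"az": 0,"claw": 0.015}
    - {"x": 0,"y": 0,"z": 0.01,"ax": 0,"ay": 0,"az": 0,"claw": 0.015}
    - {"x": 0,"y": 0,"z": 0,"ax": 0,"ay": 0,"az": 0,"claw": 0.015}

```text
time_s: 8.47
ee_pos: [0.4857, -0.292, 0.1568]
eef_rot: [3.141, -0.001, 2.026]
force: [-0.4, 0.3, -0.6]
grip_width: 0.0237
```

```bash
python3 plan.py 0.4843 -0.2953 0.125 115.8 15; python3 - <<'E'
from h import *
import pickle
o=ctrl.get_obs()
p,d=vision.camera('wrist');pickle.dump((o,p,d),open('w5.pkl','wb'));p=p[:,:,::-1];cv2.imwrite('pics/w5.png',p)
ps,_=vision.camera('side');pt,_=vision.camera('top')
a=cv2.resize(ps[:,:,::-1][80:160,320:410],None,fx=5,fy=5,interpolation=cv2.INTER_CUBIC)
b=cv2.resize(pt[:,:,::-1][150:230,410:490],None,fx=5,fy=5,interpolation=cv2.INTER_CUBIC)
cv2.imwrite('pics/s5.png',np.hstack([a[:400],b[:400,:350]]))
E
```

```text
t 8.4667 p [ 0.4857 -0.292   0.1568] rpy [ 1.7999e+02 -3.0000e-02  1.1605e+02] w 0.0237 F [-0.45  0.33 -0.61] rows needed 1
{"x":-0.0023,"y":-0.0027,"z":0.0318,"ax":0.01,"ay":-0.03,"az":0.25}
```

View pics/w5.png

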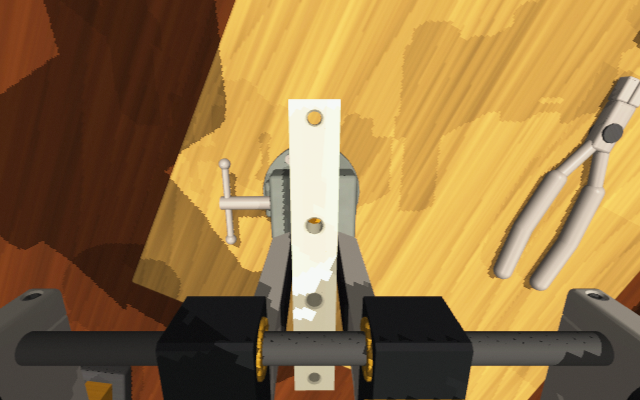

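View pics/s5.png

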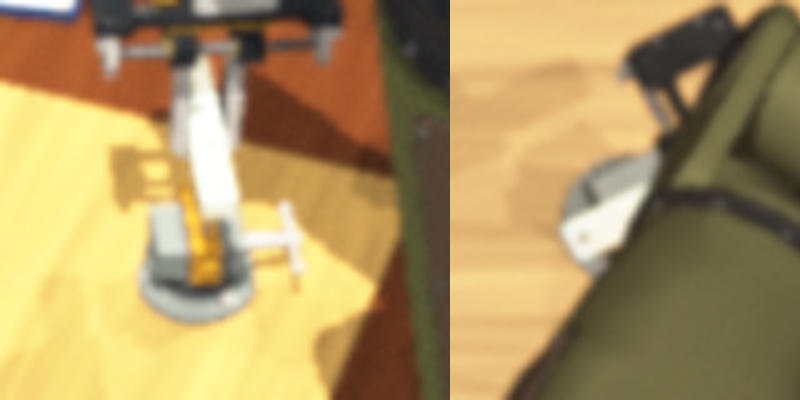

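The bar is over the vise and the handle is clear to the left (225,200). The jaws sit either side of the bar. I'll correct by 2–3 mm and lower slowly.

step_arm:
  steps:
    - {"x": -0.002,"y": -0.002,"z": 0.008,"ax": 0,"ay": 0,"az": 0,"claw": 0.015}
    - {"x": -0.001,"y": -0.001,"z": 0.008,"ax": 0,"ay": 0,"az": 0.1,"claw": 0.015}
    - {"x": 0,"y": 0,"z": 0.008,"ax": 0,"ay": 0,"az": 0,"claw": 0.015}
    - {"x": 0,"y": 0,"z": 0.003,"ax": 0,"ay": 0,"az": 0,"claw": 0.015}
    - {"x": 0,"y": 0,"z": 0,"ax": 0,"ay": 0,"az": 0,"claw": 0.015}

```text
time_s: 9.03
ee_pos: [0.4856, -0.2977, 0.1314]
eef_rot: [3.138, 0.005, 2.023]
force: [-0.5, -0.1, -1.3]
grip_width: 0.0237
```

```bash
python3 plan.py 0.4843 -0.2953 0.106 115.8 15
```

```text
t 9.0333 p [ 0.4856 -0.2977  0.1314] rpy [179.81   0.29 115.92] w 0.0237 F [-0.49 -0.14 -1.32] rows needed 1
{"x":0.0029,"y":-0.0002,"z":0.0254,"ax":0.19,"ay":0.29,"az":0.12}
```

step_arm:
  steps:
    - {"x": 0.001,"y": 0,"z": 0.006,"ax": 0.1,"ay": 0.2,"az": 0,"claw": 0.015}
    - {"x": 0.001,"y": 0,"z": 0.006,"ax": 0,"ay": 0,"az": 0,"claw": 0.015}
    - {"x": 0,"y": 0,"z": 0.004,"ax": 0,"ay": 0,"az": 0,"claw": 0.015}
    - {"x": 0,"y": 0,"z": 0,"ax": 0,"ay": 0,"az": 0,"claw": 0.015}

```text
time_s: 9.37
ee_pos: [0.4846, -0.2957, 0.1135]
eef_rot: [3.14, 0.001, 2.023]
force: [0.6, -0.2, -0.6]
grip_width: 0.0235
```

```bash
python3 plan.py 0.4843 -0.2953 0.106 115.8 15
```

```text
t 9.3667 p [ 0.4846 -0.2957  0.1135] rpy [1.7994e+02 5.0000e-02 1.1592e+02] w 0.0235 F [ 0.59 -0.2  -0.56] rows needed 1
{"x":0.0005,"y":-0.0001,"z":0.0075,"ax":0.06,"ay":0.05,"az":0.12}
```

step_arm:
  steps:
    - {"x": 0,"y": 0,"z": 0.004,"ax": 0,"ay": 0,"az": 0,"claw": 0.015}
    - {"x": 0,"y": 0,"z": 0.003,"ax": 0,"ay": 0,"az": 0,"claw": 0.015}
    - {"x": 0,"y": 0,"z": 0,"ax": 0,"ay": 0,"az": 0,"claw": 0.015}
    - {"x": 0,"y": 0,"z": 0,"ax": 0,"ay": 0,"az": 0,"claw": 0.015}

```text
time_s: 9.7
ee_pos: [0.4848, -0.2957, 0.1058]
eef_rot: [3.14, 0.001, 2.023]
force: [0.3, -0.1, -1.2]
grip_width: 0.0236
```

```bash
python3 plan.py 0.4843 -0.2953 0.105 115.8 15; python3 - <<'E'
from h import *
import pickle
o=ctrl.get_obs()
p,d=vision.camera('wrist');pickle.dump((o,p,d),open('w6.pkl','wb'));p=p[:,:,::-1]
ps,_=vision.camera('side')
a=cv2.resize(ps[:,:,::-1][80:160,320:400],None,fx=5,fy=5,interpolation=cv2.INTER_CUBIC)
b=cv2.resize(p[80:280,230:400],None,fx=2,fy=2,interpolation=cv2.INTER_CUBIC)
cv2.imwrite('pics/s6.png',np.hstack([a,b]))
cv2.imwrite('pics/s6b.png',cv2.resize(p[200:330,280:350],None,fx=4,fy=4,interpolation=cv2.INTER_CUBIC))
E
```

```text
t 9.7 p [ 0.4848 -0.2957  0.1058] rpy [1.7993e+02 6.0000e-02 1.1593e+02] w 0.0236 F [ 0.31 -0.07 -1.17] rows needed 1
{"x":0.0005,"y":-0.0002,"z":0.0008,"ax":0.07,"ay":0.06,"az":0.13}
```

View pics/s6.png

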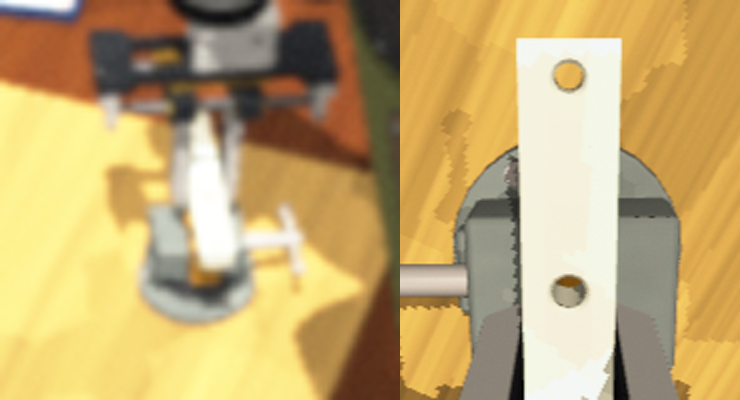

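View pics/s6b.png

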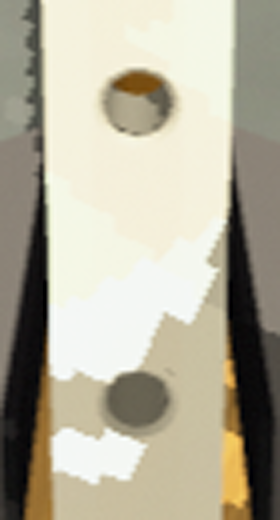

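Underside is about 11 mm above the tips by the grasp geometry. The bar looks centred on the block and no contact force shows. I'll let it settle and check once more before handing in.

step_arm:
  steps:
    - {"x": 0,"y": 0,"z": 0,"ax": 0,"ay": 0,"az": 0,"claw": 0.015}
    - {"x": 0,"y": 0,"z": 0,"ax": 0,"ay": 0,"az": 0,"claw": 0.015}
    - {"x": 0,"y": 0,"z": 0,"ax": 0,"ay": 0,"az": 0,"claw": 0.015}

```text
time_s: 10.05
ee_pos: [0.485, -0.2958, 0.1064]
eef_rot: [3.14, 0.002, 2.023]
force: [-0.1, -0.2, -1.2]
grip_width: 0.0238
```

```bash
python3 - <<'E'
from h import *
from station import ticket
import pickle
o=ctrl.get_obs();p,d=vision.camera('wrist');k=cam('wrist',o)
X=cloud(k,d);print(o['time_s'],o['ee_pos'].round(4),np.degrees(o['eef_rot']).round(2),np.abs(o['joint_vel']).max().round(4),'F',o['force'].round(2),o['grip_width'])
print('bar top z',[X[v,u,2].round(4) for v in(130,160,190,250,275) for u in(300,325)])
ok=np.abs(o['joint_vel']).max()<.02 and abs(o['ee_pos'][2]-.106)<.004
print(ok)
if ok: print(ticket.hand_in())
E
```

```text
10.05 [ 0.485  -0.2958  0.1064] [1.7991e+02 1.1000e-01 1.1593e+02] 0.0028 F [-0.1  -0.19 -1.24] 0.02380721114917821
bar top z [np.float64(0.1301), np.float64(0.1279), np.float64(0.1281), np.float64(0.1288), np.float64(0.1284), np.float64(0.1278), np.float64(0.1283), np.float64(0.1281), np.float64(0.1297), np.float64(0.1295)]
True
the job is handed in; nothing more can be done
None
```

I gripped the smaller white spreader across its 24 mm width, carried it over the tools and handed in at about 10 s. It is still held above the studs. No verdict was reported.

My last checks showed:
- **Position:** the tool was at (0.485, -0.296), about 1 mm from my estimate of the studs' mid-point. The spreader was centred in the jaws.
- **Angle and level:** its long axis was at 115.9°, against 115° to 116° measured for the studs. It was level to about 0.1°.
- **Height:** the underside was about 10 to 12 mm above the stud tips, going by the grasp geometry and the wrist camera's depth readings.
- **Stillness and contact:** the arm was at rest and the grip read 23.8 mm. The force reading was about 1.2 N, no more than readings during free moves, so I saw no sign of contact.

Three things disagreed or could not be confirmed:
- **Cameras:** the top and wrist cameras differed by 3 to 4 mm, but by nearly the same amount for the spreader and the studs. I took that as a calibration offset and corrected for it using the grasp.
- **Studs hidden:** at the end, the slanted wrist view did not show the studs through the holes, so I could not check the final alignment directly in a picture.
- **Tools:** I did not measure the five tools again at the end, but the spreader was carried well above them.

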